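Lay the portion guide against the blue cheese

TASK

Pick up the white portion guide by its blue grip and lay it flat on the counter, one long edge flush against the flat cut face of the blue-veined half cheese and centred on that face, then let go. Do not push the blue-veined half out of its place, and leave the plain half cheese and the lidded tub where they are.

Things in the scene. Friction and masses are not known exactly. Their poses are not given: they have to be found in the camera images.
- guide: Portion guide, a straightedge lying flat on the counter: white flat blade 180 mm long (its y axis), 70 mm wide (x) and 8 mm thick, black marks along both long edges (both are alike, either may be used). On the middle of it stands a blue upright grip rib, 16 mm thick (x), 80 mm long (y), its top 46 mm above the underside. Origin: centre of the blade's underside; z up. About 0.18 kg, loose.
- blue_half: Half wheel of blue-veined cheese, loose on the counter, 0.65 kg: cream cut face with dark blue veins, greyish rind with blue-grey spots on top. Half disc of radius 85 mm, 50 mm tall. Its flat upright cut face is 170 mm wide and looks away from the robot. Origin: at counter height, in the middle of the cut face's bottom edge. x points straight out of the cut face (away from the cheese), y runs along the face, z up.
- plain_half: Half wheel of plain cheese of the same size, shape and origin, with clean pale yellow cut face and plain orange-brown rind, no blue. Not to be used. Loose.
- tub: White round lidded tub, 80 mm across and 62 mm tall, standing on the counter. A bystander. Origin: centre of its underside.

How it is judged:
By the outcome, as a careful person would: the job done as asked, in the order asked, and still so for the second after the job is handed in, with the robot touching nothing.
It also fails if it takes over 32 s, if anything falls off the work surface, if the arm or the gripper's body presses on something with over 40 N, if the wrist force passes 120 N, or if a joint passes its speed limit or range.

ROBOT

A 6-joint arm with a two-finger parallel gripper is mounted at the origin on the work surface. World frame = base frame: x ahead of the robot, y to its left, z up, the work surface at z = 0. Lengths are in m, angles in rad, forces in N, time in s.
With the tool pointing down it reaches from about 0.35 to 0.85 m from the base axis. Payload 8.1 kg.
Tool frame: the origin (TCP) lies midway between the tips of the shut fingers; the grasp point (between the pads) lies 19 mm behind it; z points along the fingers, y is the direction in which the jaws open and shut (so a half turn about z gives the same grasp; the last joint's range is limited). The gripper opens to 93 mm and grips with 3 to 60 N. Pads are 15 mm wide; open, the fingers measure 128 mm over their backs; the gripper's body (75 mm by 188 mm) begins 65 mm behind the grasp point.
Start: joints at [1.035, 0.13, 1.488, -0, 1.523, -0.085], TCP at [0.261, 0.54, 0.219] pointing down, gripper open.
Joint ranges: [-2.96, 2.96], [-0.89, 2.26], [0.02, 2.5], [-1.34, 4.48], [0, 2.73], [-2.66, 2.66]. Speed limits (rad/s): [2.39, 2.39, 2.79, 3.14, 3.14, 3.14].

INTERFACE

Orientations are given as a rotation vector (axis times angle).
In Python, from plant import robot, optics, ticket gives the robot as it stands.
- The arm moves only by the tool send_rows, never from a script. Its argument "targets" is a list of rows, each a list of 3 entries, a list of its own where there are three numbers: the opening, from -1 (shut) to 1 (fully open), then the shift along the tool's x, y, z in mm, then the turn about the tool's z in rad. A call has 1 to 12 rows; each row shifts and turns the commanded pose from where the row before left it, along the tool's axes as they then stand; what a row does not reach is not made up. A row lasts 1/10 s, in which the tool goes at most 50 mm and 8.59 degrees, less where a joint would pass 70% of its speed; a pose out of reach is approached as far as the arm can. A call with a gripper value outside its range is refused whole. The fingers move at their own pace and stop on an object; "newtons" is the grip in N (left out, the last holds). Time passes only in rows, so rows that do not move let the fingers close. It gives the time, the measured TCP pose, the force and the opening at its end, in the units of the state.
- robot.read_state(): the state, without advancing time (a new reading comes with each control period).
- optics.read_camera(name): name is "scene" or "top" or "wrist"; returns a dict with "color" (384x512x3 uint8, red, green, blue), "K" (3x3 intrinsics, pixels), "position" and "orientation" of the camera in the world. Camera axes: x right, y up, looking along -z (the intrinsics and any distortion apply to the point x, -y, -z); pixel columns grow to the right and rows downward; lengths in m; the calibration is good to about 2 mm. The wrist camera is an equidistant fisheye: a pixel r from the principal point sees the ray r / f radians off the axis. A picture is of the moment at which its call begins. There is no depth.
- ticket.close_job(): hands the job in, once; it reports no verdict.
Trained networks look in the newest picture that a camera, given by its name, has taken for a name from the list of things; names that differ only in an ending like _2 or _b are one class to them, and where a whole thing is asked for, a point or a joint stands for the part that bears it (a point fixed in the world has none). Each returns a list of dicts, best first, with "confidence" (0 to 1); they miss things now and then, are a little off and sometimes report something else, mostly with a low value. They report only what shows in the picture. A call takes as long as a camera call.
- optics.cut_out(camera, name): "region" (384x512 bool, what is visible of it) and "point" ([column, row] in pixels, amid what is visible of it).
The state is a dict: "t": time; "q": joint angles; "dq": joint speeds; "joint_torque": joint torques, N m; "tool_pos": TCP position; "orientation": TCP orientation; "force": force on the tool from outside, world axes, zero at the start; "wrist_torque": the same for the moment, N m; "opening": finger opening in m.
Only numpy, scipy, OpenCV 4.12 (cv2) and the standard library are available. Lean on these libraries where they do the work, as an engineer would, in place of code of your own. Each camera call takes 0.05 s, during which the arm holds its last target.

## Working session

There is one attempt and no reset: what is moved stays moved. The work goes in short steps, Python scripts to look and compute and a tool call to move; the robot and the scene stay as the last step left them, time stands still between calls to the robot, and variables do not carry over. Pictures are saved under pics/ and viewed, and the job is handed in when it is done.

Besides the shell and the picture viewer there is one more tool, called as name(argument=value, ...), one argument or row to a line, values as JSON. send_rows: Moves the arm, as the interface text tells. Its arguments: {"type":"object","properties":{"targets":{"type":"array","items":{"type":"array"}},"newtons":{"type":"number"}},"required":["targets"]}

```bash
ls; mkdir -p pics; cat > h.py <<'E'
import numpy as np,cv2
from scipy.spatial.transform import Rotation as R
from plant import robot,optics,ticket
def grab(c,fn=None):
    d=optics.read_camera(c)
    if fn: cv2.imwrite('pics/'+fn,cv2.cvtColor(d['color'],cv2.COLOR_RGB2BGR))
    return d
def rot(o):
    o=np.array(o,float)
    return o if o.shape==(3,3) else R.from_rotvec(o).as_matrix()
def ray(d,px):
    K=np.array(d['K']);px=np.atleast_2d(px).astype(float)
    return px
def toplane(d,px,z):
    K=np.array(d['K']);px=np.atleast_2d(px).astype(float)
    x=(px[:,0]-K[0,2])/K[0,0];y=(px[:,1]-K[1,2])/K[1,1]
    v=np.stack([x,-y,-np.ones_like(x)],1)@rot(d['orientation']).T
    p=np.array(d['position']);s=(z-p[2])/v[:,2]
    return p+s[:,None]*v
E
python3 - <<'E'
from h import *
s=robot.read_state();print(s)
for c in ['scene','top']:
    d=grab(c,c+'0.png');print({k:v for k,v in d.items() if k!='color'})
    for n in ['guide','blue_half','plain_half','tub']:
        for r in optics.cut_out(c,n): print(c,n,r['confidence'],r['point'],r['region'].sum())
E
```

```text
pics
{'t': 0.0, 'q': array([ 1.03460987e+00,  1.31183052e-01,  1.48929600e+00, -9.85728348e-06,
        1.52296687e+00, -8.54097351e-02]), 'dq': array([ 0.0015372 , -0.00013685, -0.00160935,  0.00076856,  0.00028705,
        0.00199613]), 'joint_torque': array([-1.39470307e-03, -5.59844148e+01, -4.91758311e+01,  7.66448211e-02,
        3.53428570e-02, -1.38616583e-04]), 'tool_pos': array([0.26109493, 0.53957882, 0.21756518]), 'orientation': array([-7.01972995e-01, -3.06158925e+00,  2.77587257e-03]), 'force': array([-0.55514107,  0.18833458, -0.24998059]), 'wrist_torque': array([-0.02763339,  0.01278694, -0.007046  ]), 'opening': 0.09286740629076552}
{'K': array([[407.18368453,   0.        , 257.15370522],
       [  0.        , 407.18368453, 195.42209853],
       [  0.        ,   0.        ,   1.        ]]), 'position': array([1.18321904, 0.18611429, 1.01416314]), 'orientation': array([0.41691254, 0.53680399, 1.79775064])}
scene guide 0.97 [269.0, 245.7] 1570
scene guide 0.48 [146.3, 140.4] 631
scene blue_half 0.9 [328.5, 199.6] 1710
scene plain_half 0.68 [204.0, 169.9] 1491
scene tub 0.87 [147.5, 139.7] 631
{'K': array([[356.10468926,   0.        , 252.35913718],
       [  0.        , 356.10468926, 189.22806546],
       [  0.        ,   0.        ,   1.        ]]), 'position': array([0.46019669, 0.01543688, 1.05006401]), 'orientation': array([ 0.0835737 , -0.08142362, -1.58232684])}
top guide 0.71 [228.0, 153.1] 1359
top blue_half 0.84 [182.0, 212.7] 1577
top plain_half 0.72 [313.4, 213.6] 1465
top plain_half 0.16 [229.0, 154.2] 1388
top tub 0.58 [392.4, 223.6] 701
```

```bash
python3 - <<'E'
import cv2
a=cv2.imread('pics/scene0.png');b=cv2.imread('pics/top0.png')
cv2.imwrite('pics/s1.png',cv2.resize(a[100:310,110:390],None,fx=2.8,fy=2.8,interpolation=2))
cv2.imwrite('pics/t1.png',cv2.resize(b[80:280,110:430],None,fx=2.5,fy=2.5,interpolation=2))
E
```

```text
(no output)
```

View pics/s1.png

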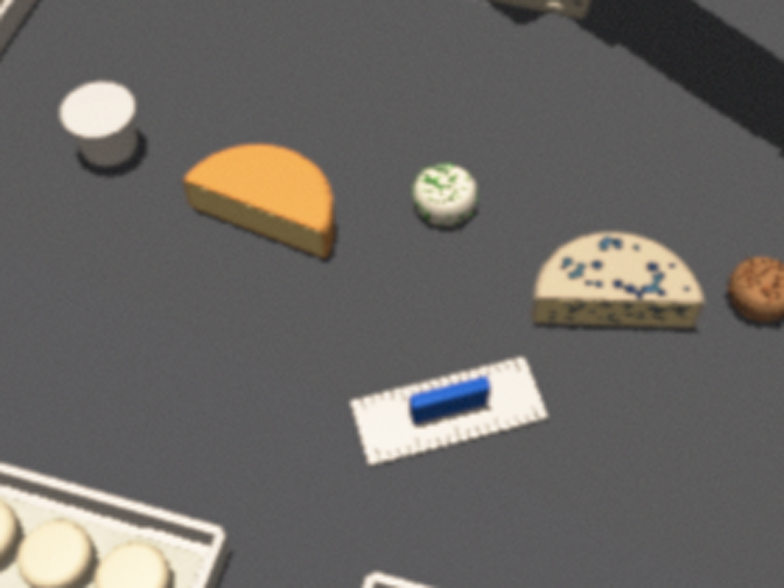

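View pics/t1.png

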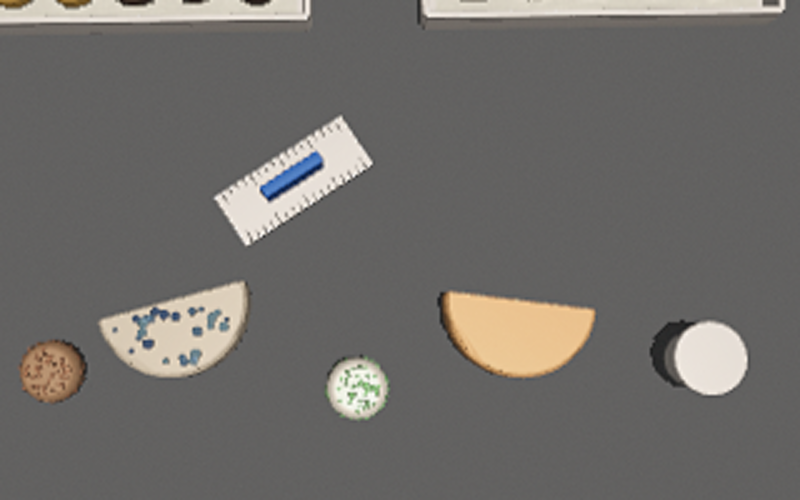

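The pictures match the networks' reports. In the crops, the guide is near (290,180) in the top view, with the blue half below left of it at (175,330) and its cut face towards the guide. Next I fit models to the outlines.

```bash
cat >> h.py <<'E'
from scipy.optimize import minimize
def proj(d,P):
    K=np.array(d['K']);c=(np.asarray(P)-np.array(d['position']))@rot(d['orientation'])
    return np.stack([K[0,2]+K[0,0]*c[:,0]/-c[:,2],K[1,2]+K[1,1]*(-c[:,1])/-c[:,2]],1)
def pts(kind):
    if kind=='cheese':
        a=np.linspace(np.pi/2,3*np.pi/2,40);xy=np.stack([.085*np.cos(a),.085*np.sin(a)],1);zs=[0,.05]
    elif kind=='blade':
        xy=np.array([[.035,.09],[-.035,.09],[-.035,-.09],[.035,-.09]]);zs=[0,.008]
    elif kind=='rib':
        xy=np.array([[.008,.04],[-.008,.04],[-.008,-.04],[.008,-.04]]);zs=[.008,.046]
    return np.vstack([np.c_[xy,np.full(len(xy),z)] for z in zs])
def place(P,p,dz=0):
    c,s=np.cos(p[2]),np.sin(p[2]);M=np.array([[c,-s,0],[s,c,0],[0,0,1]])
    return P@M.T+[p[0],p[1],dz]
def sil(d,kinds,p,dz=0):
    S=4;im=np.zeros((384*S,512*S),np.uint8)
    for k in kinds:
        uv=(proj(d,place(pts(k),p,dz))+.5)*S-.5
        cv2.fillConvexPoly(im,cv2.convexHull(np.round(uv*16).astype(np.int32)),255,shift=4)
    return cv2.resize(im,(512,384),interpolation=cv2.INTER_AREA)/255.
def fit(views,kinds,p0,dz=0):
    def cost(p): return sum(np.abs(sil(d,kinds,p,dz)-m).sum()/m.sum() for d,m in views)
    best=None
    for da in (-.1,0,.1):
        q=np.array(p0)+[0,0,da]
        r=minimize(cost,q,method='Nelder-Mead',options=dict(initial_simplex=[q,q+[.01,0,0],q+[0,.01,0],q+[0,0,.08]],xatol=1e-5,fatol=1e-6,maxiter=200))
        if best is None or r.fun<best.fun: best=r
    return best
def best(c,n):
    r=optics.cut_out(c,n);return r[0] if r else None
def overlay(d,fits,fn,crop=None,f=3):
    im=cv2.cvtColor(d['color'],cv2.COLOR_RGB2BGR)
    big=cv2.resize(im,None,fx=f,fy=f,interpolation=2)
    for kinds,p,dz in fits:
        for k in kinds:
            h=cv2.convexHull(((proj(d,place(pts(k),p,dz))+.5)*f-.5).astype(np.float32))
            cv2.polylines(big,[np.round(h*16).astype(np.int32)],True,(0,0,255),1,cv2.LINE_AA,4)
    if crop: x0,x1,y0,y1=crop;big=big[y0*f:y1*f,x0*f:x1*f]
    cv2.imwrite('pics/'+fn,big)
E
python3 - <<'E'
from h import *
D={c:grab(c) for c in ('scene','top')}
out=[]
for n,kinds in (('guide',['blade','rib']),('blue_half',['cheese']),('plain_half',['cheese'])):
    M={}
    for c in D:
        M[c]=best(c,n)['region'].astype(float)
    p=toplane(D['top'],best('top',n)['point'],.02)[0]
    a0={'guide':0.55,'blue_half':.2,'plain_half':-.1}[n]
    for vs in (['top'],['scene'],['top','scene']):
        r=fit([(D[c],M[c]) for c in vs],kinds,[p[0],p[1],a0]);print(n,vs,r.x.round(4),round(r.fun,3))
    out.append((kinds,r.x,0))
overlay(D['top'],out,'t2.png',(140,370,110,250),3)
overlay(D['scene'],out,'s2.png',(160,380,150,280),3)
s=robot.read_state();print(rot(s['orientation']).round(3))
E
```

```text
guide ['top'] [0.682  0.0901 0.5654] 0.041
guide ['scene'] [0.6851 0.0883 0.5751] 0.033
guide ['top', 'scene'] [0.6837 0.0891 0.5707] 0.096
blue_half ['top'] [0.5376 0.2259 0.2741] 0.035
blue_half ['scene'] [0.541  0.2246 0.2804] 0.033
blue_half ['top', 'scene'] [0.5383 0.2253 0.2701] 0.093
plain_half ['top'] [ 0.5323 -0.1684 -0.1391] 0.03
plain_half ['scene'] [ 0.5363 -0.1686 -0.1458] 0.052
plain_half ['top', 'scene'] [ 0.5333 -0.1688 -0.1345] 0.116
[[-0.9    0.436 -0.   ]
 [ 0.436  0.9    0.   ]
 [ 0.     0.    -1.   ]]
```

View pics/t2.png

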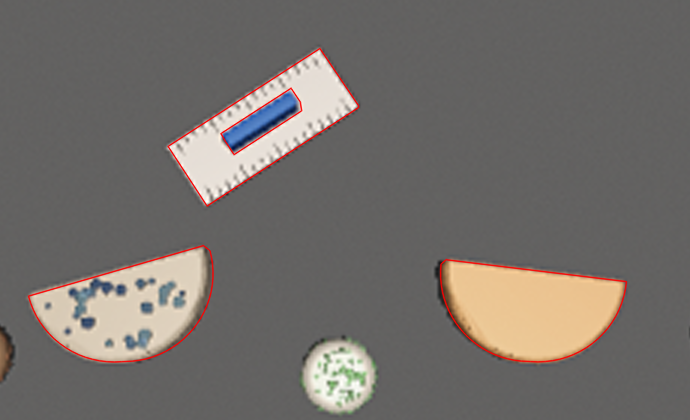

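View pics/s2.png

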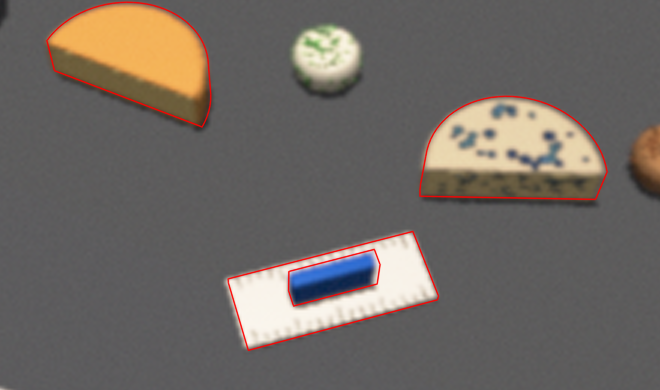

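send_rows(
  targets=[
    [1,[-41.2,-15.8,0],0],
    [1,[-41.2,-15.8,0],0],
    [1,[-41.2,-15.8,0],0],
    [1,[-41.2,-15.8,0],0],
    [1,[-41.2,-15.8,0],0],
    [1,[-41.2,-15.8,0],0],
    [1,[-41.2,-15.8,0],0],
    [1,[-41.2,-15.8,0],0],
    [1,[-41.2,-15.8,0],0],
    [1,[-41.2,-15.8,0],0],
    [1,[-41.2,-15.8,0],0],
    [1,[-41.2,-15.8,0],0],
  ],
  newtons=20,
)

```text
t: 2.25
tool_pos: [0.6249, 0.1525, 0.2187]
orientation: [0.702, 3.062, 0.0]
force: [0.6, 0.0, -0.5]
opening: 0.0932
```

send_rows(
  targets=[
    [1,[-41.2,-15.8,0],0],
    [1,[-41.2,-15.8,0],0],
    [1,[0,0,25],0.137],
    [1,[0,0,25],0.137],
    [1,[0,0,25],0.137],
    [1,[0,0,25],0.137],
    [1,[0,0,0],0],
    [1,[0,0,0],0],
  ],
)

```text
t: 3.05
tool_pos: [0.6838, 0.0897, 0.1185]
orientation: [-1.498, -2.76, 0.001]
force: [0.5, -0.3, -0.8]
opening: 0.093
```

```bash
python3 - <<'E'
from h import *
s=robot.read_state();Rm=rot(s['orientation']);print(s['tool_pos'],Rm.round(3),np.arctan2(Rm[1,1],Rm[0,1]))
d=grab('wrist','w1.png');print(d['K'][0],d['position'])
d=grab('top','t3.png')
print((Rm.T@(np.array([.6837,.089,.014])-s['tool_pos'])*1000).round(1))
E
```

```text
[0.68382899 0.08966447 0.11853967] [[-0.545  0.839 -0.001]
 [ 0.839  0.545 -0.   ]
 [ 0.001 -0.001 -1.   ]] 0.5761371918954947
[297.31863964   0.         251.58740336] [0.64554735 0.14823515 0.28520412]
[ -0.6  -0.4 104.5]
```

View pics/w1.png

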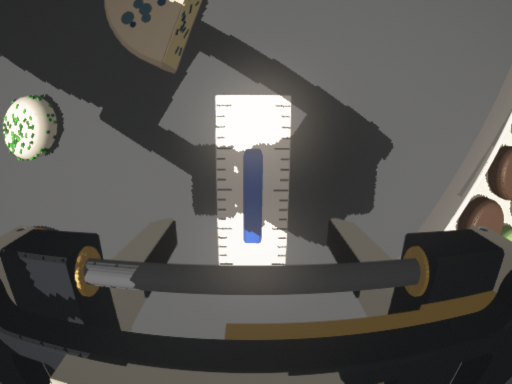

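The rib is at column 253, aligned with the jaws and centred between them. I descend and grip.

send_rows(
  targets=[
    [1,[0,0,40],0],
    [1,[0,0,40],0],
    [1,[0,0,20],0],
    [1,[0,0,4],0],
    [1,[0,0,0],0],
    [-1,[0,0,0],0],
    [-1,[0,0,0],0],
    [-1,[0,0,0],0],
    [-1,[0,0,0],0],
    [-1,[0,0,0],0],
    [-1,[0,0,0],0],
    [-1,[0,0,0],0],
  ],
  newtons=25,
)

```text
t: 4.35
tool_pos: [0.6841, 0.0897, 0.0145]
orientation: [-1.504, -2.758, 0.0]
force: [-0.3, -0.2, -0.6]
opening: 0.0414
```

```bash
python3 - <<'E'
from h import *
s=robot.read_state();Rm=rot(s['orientation']);print(s['tool_pos'],s['force'],s['opening'],np.arctan2(Rm[1,1],Rm[0,1]))
d=grab('top','t4.png')
E
```

```text
[0.68409642 0.08965511 0.01451887] [-0.30708976 -0.21157131 -0.59676947] 0.04144607928133197 0.57193226374259
```

Still closing.

send_rows(
  targets=[
    [-1,[0,0,0],0],
    [-1,[0,0,0],0],
    [-1,[0,0,0],0],
    [-1,[0,0,0],0],
    [-1,[0,0,0],0],
    [-1,[0,0,0],0],
    [-1,[0,0,0],0],
    [-1,[0,0,-15],0],
    [-1,[0,0,-15],0],
    [-1,[0,0,0],0],
  ],
)

```text
t: 5.4
tool_pos: [0.6869, 0.0898, 0.0492]
orientation: [1.502, 2.753, 0.005]
force: [1.3, -1.1, -1.4]
opening: 0.0162
```

```bash
python3 - <<'E'
from h import *
s=robot.read_state();Rm=rot(s['orientation']);print(s['tool_pos'],s['force'],s['opening'],np.arctan2(Rm[1,1],Rm[0,1]))
d=grab('wrist','w2.png')
D=grab('scene','s4.png')
m=best('scene','guide');print(m['confidence'],m['region'].sum())
r=optics.cut_out('scene','blue_half')[0];print(fit([(D,r['region'].astype(float))],['cheese'],[.54,.225,.27]).x)
E
```

```text
[0.68688671 0.08983056 0.04915068] [ 1.31812796 -1.08616051 -1.36734248] 0.016153664376269295 0.5720376409000139
0.59 969
[0.54048997 0.22435824 0.25886178]
```

View pics/w2.png

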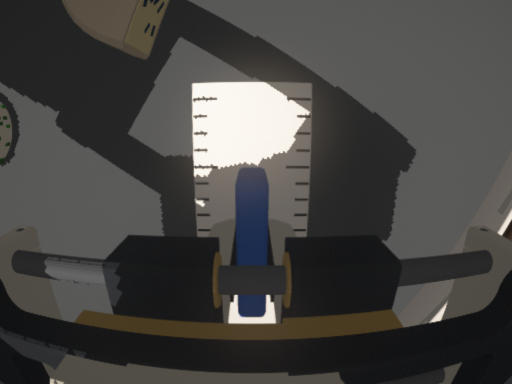

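View pics/s4.png

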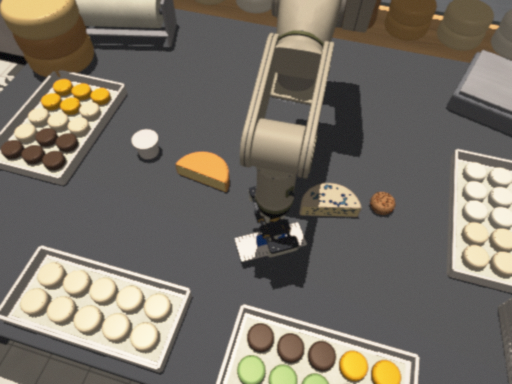

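send_rows(
  targets=[
    [-1,[0,0,-20],0],
    [-1,[0,0,-20],0],
    [-1,[22,-0.4,0],0],
    [-1,[36,-0.8,0],0.074],
    [-1,[0,0,0],-0.074],
    [-1,[40,-1,0],0],
    [-1,[40,-1,0],0],
    [-1,[41,-1,0],0],
    [-1,[0,0,0],0.1],
    [-1,[0,0,0],0.1],
    [-1,[0,0,20],0.098],
    [-1,[0,0,20],0],
  ],
  newtons=35,
)

```text
t: 6.8
tool_pos: [0.584, 0.2382, 0.0444]
orientation: [1.901, 2.501, 0.001]
force: [0.4, -0.5, -2.0]
opening: 0.0157
```

send_rows(
  targets=[
    [-1,[0,0,15],0],
    [-1,[0,0,0],0],
    [-1,[0,0,0],0],
    [-1,[0,0,0],0],
  ],
)

```text
t: 7.2
tool_pos: [0.5846, 0.2381, 0.0308]
orientation: [1.897, 2.503, 0.002]
force: [0.6, -0.6, -2.1]
opening: 0.0156
```

```bash
python3 - <<'E'
from h import *
s=robot.read_state();Rm=rot(s['orientation']);print(s['tool_pos'],s['force'],s['opening'],np.arctan2(Rm[1,1],Rm[0,1]),Rm.round(3))
d=grab('wrist','w3.png');print(d['K'],d['position'],d['orientation'])
grab('scene','s5.png');grab('top','t5.png')
a=cv2.imread('pics/s5.png');b=cv2.imread('pics/t5.png')
cv2.imwrite('pics/st5.png',np.hstack([cv2.resize(a[150:270,240:400],None,fx=2.5,fy=2.5,interpolation=2),cv2.resize(b[120:240,130:290],None,fx=2.5,fy=2.5,interpolation=2)]))
E
```

```text
[0.58461078 0.23811241 0.03077751] [ 0.61245351 -0.55298131 -2.1461016 ] 0.015578859816807384 0.2740343293006412 [[-0.271  0.963  0.002]
 [ 0.963  0.271  0.   ]
 [ 0.     0.002 -1.   ]]
[[297.31863964   0.         251.58740336]
 [  0.         297.31863964 191.06862675]
 [  0.           0.           1.        ]] [0.56471719 0.30512869 0.19741617] [-0.24949977 -0.03549995  0.2733849 ]
```

View pics/w3.png

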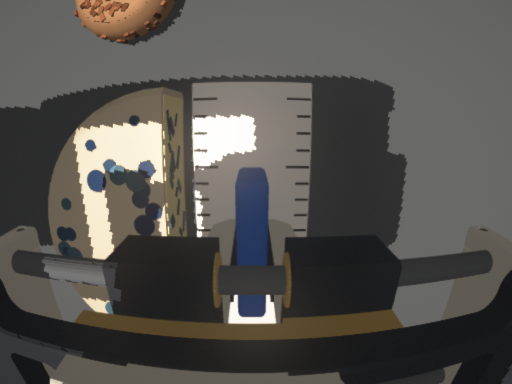

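View pics/st5.png

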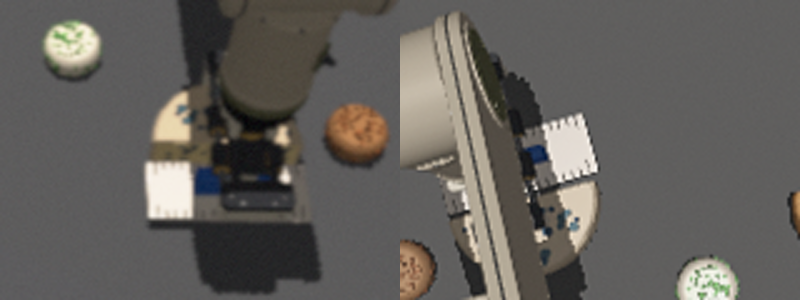

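```bash
cat >> h.py <<'E'
def projw(d,P):
    c=(np.asarray(P)-np.array(d['position']))@rot(d['orientation'])
    c=c*[1,-1,-1]
    uv,_=cv2.fisheye.projectPoints(c[:,None,:].astype(float),np.zeros(3),np.zeros(3),np.array(d['K'],float),np.zeros(4))
    return uv[:,0]
def cheese_lines(p):
    f=lambda P:place(np.array(P,float),p)
    y=np.linspace(-.085,.085,30)
    return [f([[0,a,.05] for a in y]),f([[0,a,0] for a in y]),f([[0,.085,0],[0,.085,.05]])]
def guide_lines(p,dz):
    y=np.linspace(-.09,.09,30);x=np.linspace(-.035,.035,10)
    return [place(np.array(q,float),p,dz) for q in ([[-.035,a,.008] for a in y],[[.035,a,.008] for a in y],[[a,.09,.008] for a in x],[[-.035,a,0] for a in y])]
def wover(d,lines,fn,crop,f=4):
    big=cv2.resize(cv2.cvtColor(d['color'],cv2.COLOR_RGB2BGR),None,fx=f,fy=f,interpolation=2)
    for L,col in lines:
        uv=(projw(d,L)+.5)*f-.5
        cv2.polylines(big,[np.round(uv*16).astype(np.int32)],False,col,1,cv2.LINE_AA,4)
    x0,x1,y0,y1=crop;cv2.imwrite('pics/'+fn,big[y0*f:y1*f,x0*f:x1*f])
E
python3 - <<'E'
from h import *
d=grab('wrist');s=robot.read_state();Rm=rot(s['orientation'])
yaw=np.arctan2(Rm[1,1],Rm[0,1]);t=s['tool_pos']
L=[(l,(0,0,255)) for l in cheese_lines([.5385,.2253,.273])]+[(l,(0,200,0)) for l in guide_lines([t[0],t[1],yaw],t[2]-.0145)]
wover(d,L,'w4.png',(130,320,60,205))
E
```

```text
(no output)
```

View pics/w4.png

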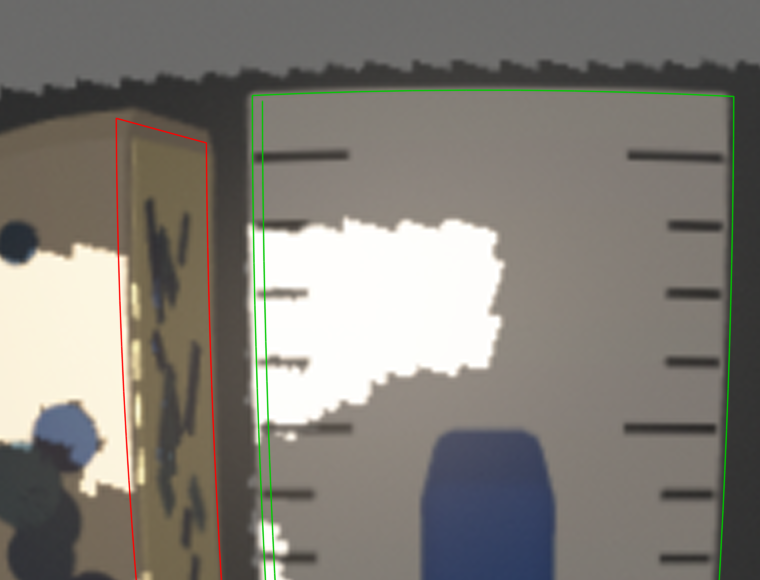

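send_rows(
  targets=[
    [-1,[1.2,0,7],0],
    [-1,[0,0,7],0],
    [-1,[0,-2.5,0],0],
    [-1,[0,-2.5,0],0],
    [-1,[0,-2,0],0],
    [-1,[0,0,0],0],
    [-1,[0,0,0],0],
  ],
)

```text
t: 8.1
tool_pos: [0.5767, 0.2371, 0.0158]
orientation: [1.897, 2.504, 0.0]
force: [0.5, -0.7, -2.2]
opening: 0.0162
```

```bash
python3 - <<'E'
from h import *
d=grab('wrist');s=robot.read_state();Rm=rot(s['orientation'])
yaw=np.arctan2(Rm[1,1],Rm[0,1]);t=s['tool_pos'];print(t,yaw,s['force'])
L=[(l,(0,0,255)) for l in cheese_lines([.5395,.2269,.273])]+[(l,(0,200,0)) for l in guide_lines([t[0],t[1],yaw],t[2]-.0145)]
wover(d,L,'w5.png',(130,320,60,205))
E
```

```text
[0.57676815 0.23716033 0.01578417] 0.27393267930676574 [ 0.53631414 -0.75940602 -1.01530522]
```

View pics/w5.png

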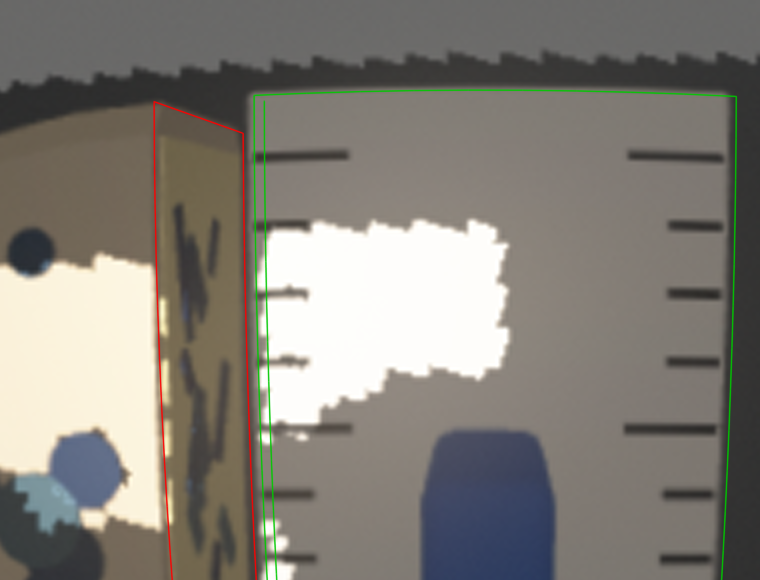

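send_rows(
  targets=[
    [-1,[0,0,0.9],0],
    [-1,[0,-1,0],0],
    [-1,[0,-0.7,0],0],
    [-1,[0,-0.3,0],0],
    [-1,[0,0,0],0],
  ],
)

```text
t: 8.65
tool_pos: [0.5747, 0.2366, 0.0147]
orientation: [-1.897, -2.504, 0.0]
force: [-0.5, -0.1, -1.7]
opening: 0.0157
```

```bash
python3 - <<'E'
from h import *
d=grab('wrist');s=robot.read_state();Rm=rot(s['orientation'])
yaw=np.arctan2(Rm[1,1],Rm[0,1]);t=s['tool_pos'];print(t,yaw,s['force'],s['force']@Rm)
wover(d,[],'w6.png',(130,320,60,205))
E
```

```text
[0.57479551 0.23662371 0.01475359] 0.27402542451071665 [ 0.42781213  0.86809557 -1.1116652 ] [0.71994842 0.64668189 1.11170566]
```

View pics/w6.png

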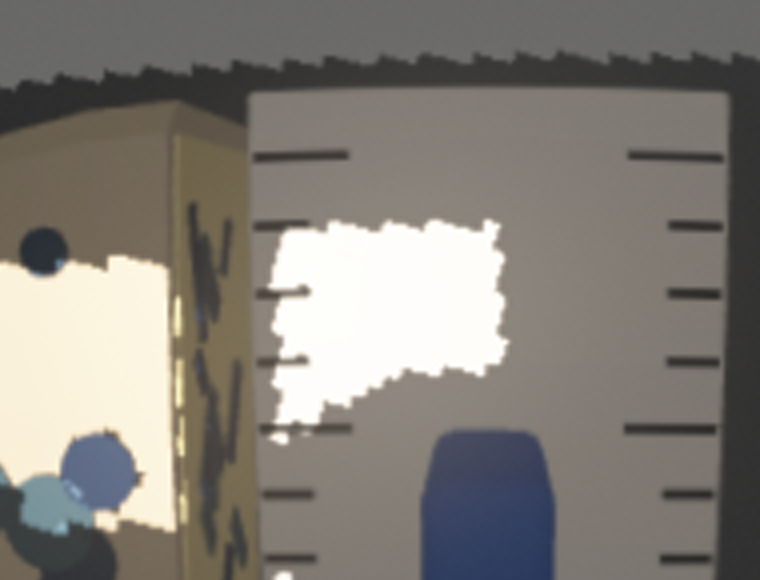

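send_rows(
  targets=[
    [-1,[0,-0.4,0],0],
    [-1,[0,0,0],0],
  ],
)

```text
t: 8.9
tool_pos: [0.5744, 0.2366, 0.0148]
orientation: [-1.897, -2.504, -0.0]
force: [-1.1, 0.2, -2.2]
opening: 0.0153
```

send_rows(
  targets=[
    [-1,[0,-0.4,0],0],
    [-1,[0,0,0],0],
  ],
)

```text
t: 9.1
tool_pos: [0.5741, 0.2365, 0.0148]
orientation: [1.897, 2.504, 0.0]
force: [-0.4, 0.2, -1.8]
opening: 0.0154
```

```bash
python3 - <<'E'
from h import *
d=grab('wrist');F=[]
for i in range(3):
    d=grab('wrist');s=robot.read_state();Rm=rot(s['orientation']);F.append(s['force']@Rm)
yaw=np.arctan2(Rm[1,1],Rm[0,1]);t=s['tool_pos'];print(t,yaw,np.round(F,2))
L=[(l,(0,0,255)) for l in cheese_lines([.5395,.2269,.273])]
wover(d,L,'w7.png',(130,320,60,205))
E
```

```text
[0.57413673 0.23641337 0.01481199] 0.27391838920362155 [[ 0.75  0.88  2.38]
 [-0.85  0.28  2.36]
 [-0.6   1.27  1.83]]
```

View pics/w7.png

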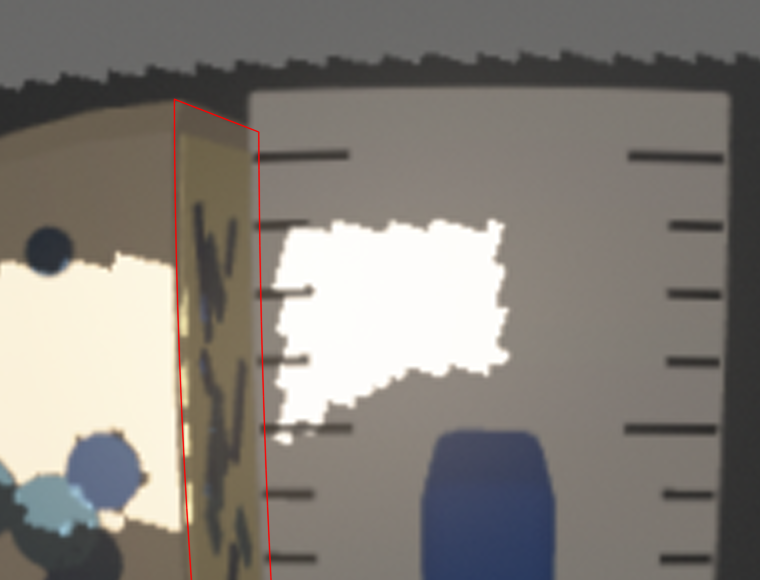

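send_rows(
  targets=[
    [-1,[0,-0.3,0],0],
    [-1,[0,0,0],0],
  ],
)

```text
t: 9.5
tool_pos: [0.574, 0.2363, 0.0148]
orientation: [1.897, 2.504, 0.001]
force: [0.6, 0.6, -2.3]
opening: 0.0156
```

send_rows(
  targets=[
    [-1,[0,-0.3,0],0],
    [-1,[0,0,0],0],
  ],
)

```text
t: 9.7
tool_pos: [0.5736, 0.2363, 0.0149]
orientation: [1.897, 2.504, 0.001]
force: [2.4, 1.4, -2.5]
opening: 0.0159
```

```bash
python3 - <<'E'
from h import *
F=[]
for i in range(4):
    d=grab('wrist');s=robot.read_state();Rm=rot(s['orientation']);F.append(s['force']@Rm)
yaw=np.arctan2(Rm[1,1],Rm[0,1]);t=s['tool_pos'];print(t,yaw,np.round(F,2),s['wrist_torque'])
L=[(l,(0,0,255)) for l in cheese_lines([.5395,.2269,.273])]
wover(d,L,'w8.png',(130,320,60,205))
E
```

```text
[0.57353294 0.2362796  0.0147919 ] 0.27401055619278025 [[-0.8   2.16  2.21]
 [ 0.22  1.73  3.46]
 [-0.82  1.8   1.46]
 [ 0.69  1.73  2.55]] [-0.03717086 -0.36421608 -0.17713519]
```

View pics/w8.png

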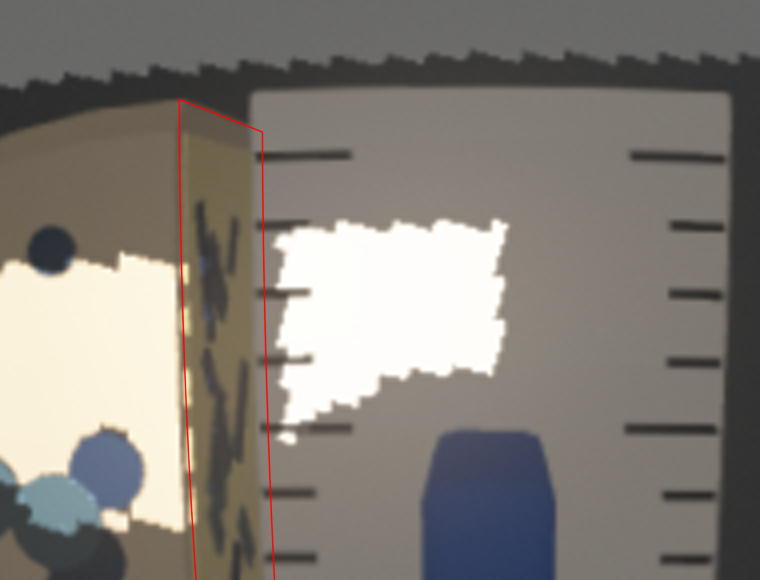

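Contact is about 1.8 N. The torque about z is -0.18 N m, which suggests the far end touches first, so I turn slightly and watch the torque.

send_rows(
  targets=[
    [-1,[0,0,0],0.005],
    [-1,[0,0,0],0],
  ],
)

```text
t: 10.1
tool_pos: [0.5733, 0.2362, 0.0147]
orientation: [-1.904, -2.499, 0.0]
force: [0.9, -0.1, -0.4]
opening: 0.016
```

```bash
python3 - <<'E'
from h import *
F=[]
for i in range(4):
    d=grab('scene','s9.png');s=robot.read_state();Rm=rot(s['orientation']);F.append(np.r_[s['force']@Rm,s['wrist_torque'][2]])
yaw=np.arctan2(Rm[1,1],Rm[0,1]);t=s['tool_pos'];print(t,yaw,np.round(F,2))
a=cv2.imread('pics/s9.png');cv2.imwrite('pics/s9b.png',cv2.resize(a[150:260,270:400],None,fx=5,fy=5,interpolation=2))
E
```

```text
[0.5733472  0.23624262 0.01471747] 0.2690727972989092 [[-1.19  1.56  1.12 -0.07]
 [-0.08  1.23  0.68 -0.03]
 [-0.03  0.9   1.54 -0.04]
 [-1.09 -0.1   0.6  -0.08]]
```

View pics/s9b.png

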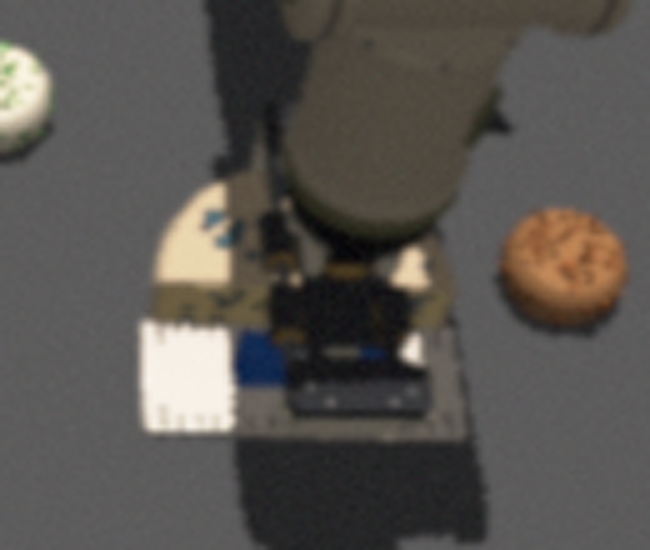

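send_rows(
  targets=[
    [-1,[0,-0.4,0],0],
    [-1,[0,0,0.2],0],
    [-1,[0,0,0],0],
  ],
)

```text
t: 10.6
tool_pos: [0.5732, 0.2362, 0.0147]
orientation: [1.903, 2.499, 0.0]
force: [1.0, -0.0, -1.7]
opening: 0.0158
```

```bash
python3 - <<'E'
from h import *
F=[]
for i in range(4):
    d=grab('scene');s=robot.read_state();Rm=rot(s['orientation']);F.append(np.r_[s['force']@Rm,s['wrist_torque'][2]])
yaw=np.arctan2(Rm[1,1],Rm[0,1]);t=s['tool_pos'];print(t,yaw,np.round(F,2))
E
```

```text
[0.57318229 0.23614976 0.01463571] 0.26895605997139166 [[-0.29  1.14  1.9  -0.17]
 [ 0.3   1.66  1.21 -0.1 ]
 [-1.    2.15  0.8  -0.09]
 [-0.48  0.93  1.61 -0.14]]
```

send_rows(
  targets=[
    [-1,[0,0,0],0.004],
    [-1,[0,-0.2,0],0],
    [-1,[0,0,0],0],
  ],
)

```text
t: 11.1
tool_pos: [0.5728, 0.2361, 0.0145]
orientation: [-1.908, -2.495, -0.0]
force: [1.3, -0.0, -0.6]
opening: 0.0161
```

```bash
python3 - <<'E'
from h import *
F=[]
for i in range(4):
    d=grab('wrist');s=robot.read_state();Rm=rot(s['orientation']);F.append(np.r_[s['force']@Rm,s['wrist_torque'][2]])
yaw=np.arctan2(Rm[1,1],Rm[0,1]);t=s['tool_pos'];print(t,yaw,np.round(F,2))
wover(d,[(l,(0,0,255)) for l in cheese_lines([.5395,.2269,.266])],'w10.png',(130,320,60,205))
E
```

```text
[0.57283448 0.23610674 0.01450996] 0.26501205711327697 [[-0.7   1.6   1.6  -0.11]
 [-0.99  2.88  2.01 -0.12]
 [ 0.17  1.61  2.58 -0.12]
 [-0.12  2.19  1.08 -0.12]]
```

View pics/w10.png

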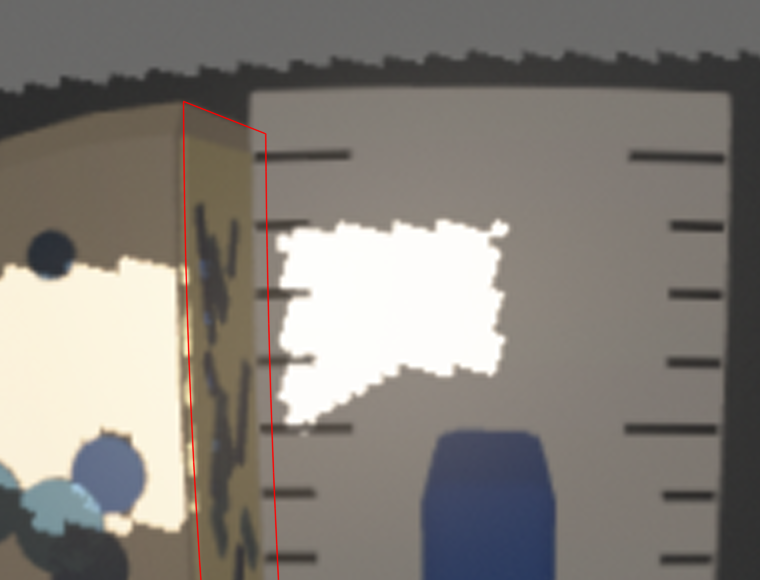

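send_rows(
  targets=[
    [-0.5,[0,0,0],0],
    [-0.5,[0,0,0],0],
    [-0.5,[0,0,0],0],
    [-0.5,[0,0,0],0],
    [-0.5,[0,0,0],0],
    [-0.5,[0,0,0],0],
  ],
)

```text
t: 11.9
tool_pos: [0.5728, 0.2361, 0.0146]
orientation: [-1.908, -2.495, 0.0]
force: [-1.0, 1.1, 0.7]
opening: 0.0235
```

send_rows(
  targets=[
    [-0.5,[0,0,-5],0],
    [-0.5,[0,0,-10],0],
    [-0.5,[0,0,-20],0],
    [-0.5,[0,0,-40],0],
    [-0.5,[0,0,-45],0],
    [-0.5,[0,0,-45],0],
    [-0.5,[40,10,-20],0],
    [-0.5,[45,0,0],0],
    [-0.5,[45,0,0],0],
    [-0.5,[45,0,0],0],
    [-0.5,[45,0,0],0],
    [-0.5,[0,0,0],0],
  ],
)

```text
t: 13.1
tool_pos: [0.522, 0.4564, 0.2003]
orientation: [-1.901, -2.499, -0.003]
force: [1.0, -0.4, 0.3]
opening: 0.023
```

```bash
python3 - <<'E'
from h import *
D={c:grab(c) for c in ('scene','top')}
print(robot.read_state()['tool_pos'])
P={};A0={'guide':[.573,.236,.266],'blue_half':[.5395,.2265,.27],'plain_half':[.5335,-.1686,-.14]}
out=[]
for n,k in (('guide',['blade','rib']),('blue_half',['cheese']),('plain_half',['cheese'])):
    for c in D:
        for r in optics.cut_out(c,n)[:1]:
            f=fit([(D[c],r['region'].astype(float))],k,A0[n]);print(n,c,r['confidence'],f.x.round(4),round(f.fun,3));P[n,c]=f.x
        if c=='top': out.append((k,f.x,0))
for c in D:
    g,b=P['guide',c],P['blue_half',c];v=g[:2]-b[:2];print(c,'out,along mm',1e3*(v@[np.cos(b[2]),np.sin(b[2])]),1e3*(v@[-np.sin(b[2]),np.cos(b[2])]),g[2]-b[2])
overlay(D['top'],[],'t11.png',(130,260,130,240),6)
overlay(D['scene'],[],'s11.png',(260,390,160,260),6)
E
```

```text
[0.52426548 0.4521629  0.2001613 ]
guide scene 0.78 [0.5734 0.2347 0.2763] 0.063
guide top 0.97 [0.5753 0.2381 0.2367] 0.165
blue_half scene 0.88 [0.5372 0.2243 0.2384] 0.083
blue_half top 0.63 [0.5373 0.2268 0.2552] 0.042
plain_half scene 0.79 [ 0.5347 -0.1693 -0.1485] 0.069
plain_half top 0.68 [ 0.532  -0.1685 -0.1454] 0.033
scene out,along mm 37.66541863693583 1.5642423092635962 0.03795485203198934
top out,along mm 39.583565583212746 1.4464469187911317 -0.018421934181705624
```

View pics/t11.png

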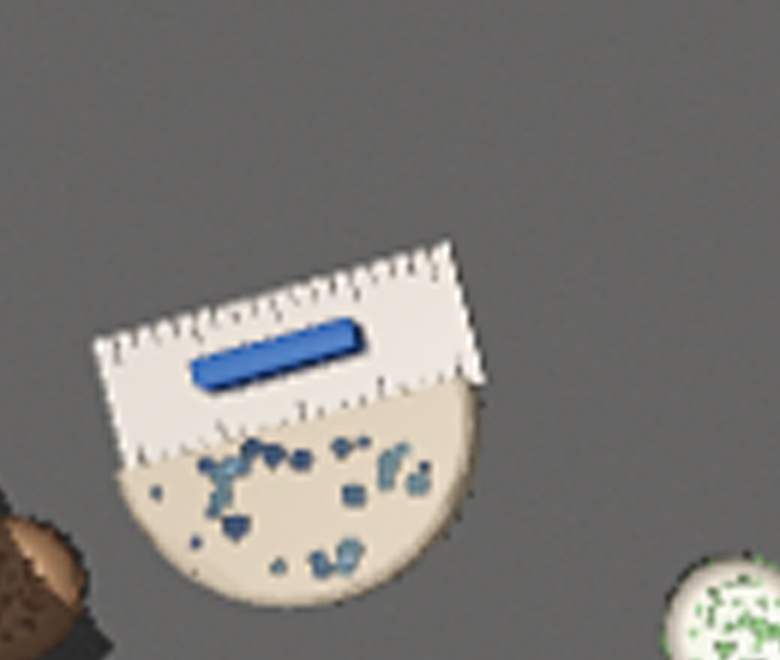

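View pics/s11.png

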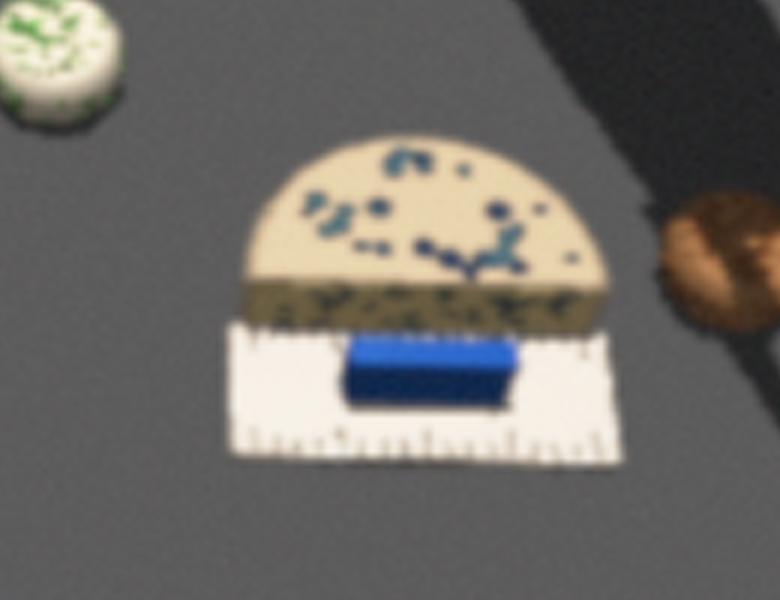

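```bash
python3 - <<'E'
from h import *
D={c:grab(c) for c in ('scene','top')}
M={c:{n:best(c,n)['region'].astype(float) for n in ('guide','blue_half')} for c in D}
def cost(p,cs):
    t=0
    for c in cs:
        g=sil(D[c],['blade','rib'],p[:3]);b=sil(D[c],['cheese'],p[3:])
        if c=='top': g=g*(1-b)
        else: b=b*(1-g)
        t+=np.abs(g-M[c]['guide']).sum()+np.abs(b-M[c]['blue_half']).sum()
    return t
for cs in (['top'],['scene']):
    p0=np.array([.5735,.236,.266,.539,.2262,.268])
    if cs==['top']: p0[[0,3]]-=.0015
    for k in range(3):
        r=minimize(cost,p0,args=(cs,),method='Nelder-Mead',options=dict(initial_simplex=np.vstack([p0]+[p0+np.eye(6)[i]*(.02 if i%3==2 else .004) for i in range(6)]),maxiter=500,xatol=1e-5,fatol=.1));p0=r.x
    g,b=r.x[:3],r.x[3:];v=g[:2]-b[:2]
    print(cs,r.x.round(4),r.fun,'out,along',1e3*(v@[np.cos(b[2]),np.sin(b[2])]),1e3*(v@[-np.sin(b[2]),np.cos(b[2])]),g[2]-b[2])
# motion of cheese
for c,dst in (('top',.87),('scene',1.)):
    a=cv2.cvtColor(cv2.imread(f'pics/{c}0.png'),cv2.COLOR_BGR2GRAY).astype(np.float32)
    n=cv2.cvtColor(D[c]['color'],cv2.COLOR_RGB2GRAY).astype(np.float32)
    m=cv2.erode(sil(D[c],['cheese'],[.538,.2258,.27]).astype(np.float32),np.ones((5,5)))
    if c=='scene': # top face only
        q=pts('cheese');q=q[q[:,2]>.04];h=proj(D[c],place(q,[.541,.2246,.27]));m=np.zeros((384,512),np.uint8);cv2.fillConvexPoly(m,np.round(h).astype(np.int32),1);m=cv2.erode(m,np.ones((3,3)))
    m=(m>.5).astype(np.uint8)
    W=np.eye(2,3,dtype=np.float32)
    cc,W=cv2.findTransformECC(a,n,W,cv2.MOTION_EUCLIDEAN,(3,300,1e-6),m,3)
    ys,xs=np.nonzero(m);ctr=np.array([xs.mean(),ys.mean(),1]);print(c,cc,'shift px',W@ctr-ctr[:2],'rot',np.arctan2(W[1,0],W[0,0]))
E
```

```text
['top'] [0.5721 0.2364 0.26   0.5369 0.2256 0.2583] 111.678800461361 out,along 36.862038326424695 1.3490254960540635 0.0016746697719559611
['scene'] [0.5738 0.2358 0.2339 0.5431 0.226  0.305 ] 2932.8386620530564 out,along 32.16302857177535 0.13865456753367877 -0.07107563725539107
top 0.9968036253026423 shift px [0.03690075 0.07897583] rot -0.0044586263
scene 0.9973544737189974 shift px [ 0.01889221 -0.04080563] rot -0.0011942105
```

```bash
python3 - <<'E'
from h import *
D={c:grab(c) for c in ('scene',)}
c='scene'
for n in ('guide','blue_half'):
    for r in optics.cut_out(c,n): print(n,r['confidence'],r['point'],r['region'].sum())
M={}
M['guide']=[r for r in optics.cut_out(c,'guide') if r['point'][1]>200][0]['region'].astype(float)
M['blue_half']=[r for r in optics.cut_out(c,'blue_half') if r['point'][0]>280][0]['region'].astype(float)
def cost(p):
    g=sil(D[c],['blade','rib'],p[:3]);b=sil(D[c],['cheese'],p[3:]);b=b*(1-g)
    return np.abs(g-M['guide']).sum()+np.abs(b-M['blue_half']).sum()
p0=np.array([.5755,.236,.266,.541,.2255,.268])
for k in range(3):
    r=minimize(cost,p0,method='Nelder-Mead',options=dict(initial_simplex=np.vstack([p0]+[p0+np.eye(6)[i]*(.02 if i%3==2 else .004) for i in range(6)]),maxiter=500,xatol=1e-5,fatol=.1));p0=r.x
g,b=r.x[:3],r.x[3:];v=g[:2]-b[:2]
print(r.x.round(4),r.fun,'out,along',1e3*(v@[np.cos(b[2]),np.sin(b[2])]),1e3*(v@[-np.sin(b[2]),np.cos(b[2])]),g[2]-b[2])
b0=np.array([.541,.2246,.272]);n=np.array([np.cos(b0[2]),np.sin(b0[2])]);
gg=np.r_[b0[:2]+.035*n,b0[2]]
overlay(D[c],[(['cheese'],b0,0),(['blade','rib'],gg,0)],'s12.png',(260,390,160,260),6)
E
```

```text
guide 0.85 [328.1, 226.7] 1422
blue_half 0.67 [326.9, 197.6] 1641
blue_half 0.21 [328.2, 225.1] 1441
[0.5735 0.2344 0.272  0.5418 0.2252 0.2782] 135.39669357939255 out,along 32.992992476700216 0.15135130370258656 -0.006264236993778427
```

View pics/s12.png

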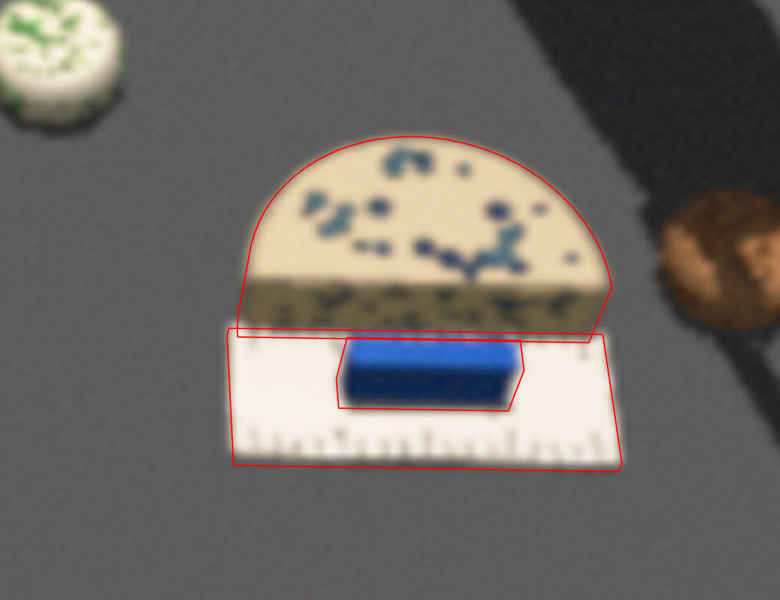

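```bash
python3 - <<'E'
from h import *
s=robot.read_state();print(s['t'],s['tool_pos']);print(ticket.close_job())
E
```

```text
14.05 [0.52485628 0.45105669 0.19949782]
the job is handed in; nothing more can be done
None
```

I picked up the guide by its blue grip, laid it flat against the cut face of the blue-veined half, let go and lifted clear. I handed the job in at 14.05 s.

**Contact:** I slid the guide in until I felt about 2 N of contact. I then turned it a little (0.009 rad in all) to even out the contact along the face. A small twist reading remained, so the near end may stand off by a fraction of a millimetre.

**Final checks:**
- **Fit against the face:** the pictures show no gap. The numbers disagree: one camera puts the guide 1.9 mm off the face and the other 2 mm into it. That fits opposite camera biases of about 2 mm. The first scene-camera fit failed on a bad region and I redid it.
- **Alignment and centring:** the guide is parallel to the face within about 0.006 rad and centred within about 0.1 to 1.4 mm.
- **Blue half:** comparing before and after pictures, it shifted less than about 0.1 px (roughly 0.25 mm) and turned less than 0.005 rad.
- **Plain half:** its measured position agrees with the first measurement within about 2 mm.
- **Tub:** I did not measure it again. The arm never went near it.

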